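# Put the dead cells away in the narrow-necked jar

### The job

Put the three dead cells that stand on the rubber mat away in the leaning jar: feed them one at a time, end first, through its narrow orange neck so that each slides right down inside. Do not knock over the cells still waiting on the mat, do not press hard on the jar, and leave the tools and other things around undisturbed.

Things in the scene. Friction and masses are not known exactly. Their poses are not given: they have to be found in the camera images.
- dead_cell_jar: clear jar with an orange neck, fixed to the bench in a blue cradle; leans 32 degrees from upright, mouth to the robot's side, so a cell points 58 degrees below level to go straight in. Origin: centre of its bottom; z along its axis out of the mouth; x up and away from the robot, y level. Body 80 mm across from z 0 to 195 mm, shoulder to 215, neck to the rim at 247; walls 3 mm, base 5 mm.
- jar_mouth (a point): centre of the mouth, in the plane of the rim, about 0.25 m above the bench. The flared rim is 45 mm across outside, 39 inside; 6 mm down the neck is 39 mm outside, 33 inside, to its root.
- neck_root (a point): point on the jar's axis at the root of the neck, 32 mm below the rim; the body opens out below it. A collar 49 mm across and 9 mm high stands round the neck here. A cell let go along the axis with half its length past the rim slides down by itself.
- purple_cell: lithium cell of the 18650 kind, purple wrapper, 66 mm long, 46 g, standing on end on a black rubber mat 3 mm thick, its top 69 mm above the bench. It is 18 mm thick and behaves as an 18 mm square bar. Origin: halfway up its length, on one flat of that bar, 9 mm off its centreline; x runs along its length (up at the start), z square to that flat, through the centreline. Either end may go first.
- green_cell_a: lithium cell of the 18650 kind, green wrapper, 66 mm long, 46 g, standing on end on a black rubber mat 3 mm thick, its top 69 mm above the bench. It is 18 mm thick and behaves as an 18 mm square bar. Origin: halfway up its length, on one flat of that bar, 9 mm off its centreline; x runs along its length (up at the start), z square to that flat, through the centreline. Either end may go first.
- green_cell_b: lithium cell of the 18650 kind, green wrapper, 66 mm long, 46 g, standing on end on a black rubber mat 3 mm thick, its top 69 mm above the bench. It is 18 mm thick and behaves as an 18 mm square bar. Origin: halfway up its length, on one flat of that bar, 9 mm off its centreline; x runs along its length (up at the start), z square to that flat, through the centreline. Either end may go first.
- side_cutters: blue-handled side cutters, 115 x 38 x 11 mm, lying on the bench on the robot's side of the mat; origin under the middle. Leave alone
- screwdriver: red-handled screwdriver, 160 mm long, 20 mm thick, lying on the bench to the right of the mat; origin under the middle. Leave alone
- solder_spool: blue solder spool, 54 mm across, 36 mm high, standing left of the cradle; origin under the middle. Leave alone
- wick_reel: small yellow reel, 40 mm across, 14 mm high, lying right of the cradle; origin under the middle. Leave alone
- dropper_bottle: small clear dispenser bottle, 35 mm across, 104 mm high, standing behind the equipment; origin under the middle. Leave alone
Not all that is in view belongs to the job. What is shaped like the green_cell_b but brown is not meant.

How it is judged:
By the outcome, as a careful person would: the job done as asked, in the order asked, and still so for the second after the job is handed in, with the robot touching nothing.
It also fails if it takes over 72 s, if anything falls off the work surface, if the arm or the gripper's body presses on something with over 40 N, if the wrist force passes 120 N, or if a joint passes its speed limit or range.

### The arm

A 7-joint arm with a two-finger parallel gripper is mounted at the origin on a cart in front of the work surface, level with it; the furniture and walls round the work are solid. World frame = base frame: x ahead of the robot, y to its left, z up, the work surface at z = 0. Lengths are in mm, angles in rad, forces in N, time in s.
With the tool pointing down it reaches from about 400 to 925 mm from the base axis. Payload 4.1 kg.
Tool frame: the origin (TCP) lies midway between the tips of the shut fingers; the grasp point (between the pads) lies 19 mm behind it; z points along the fingers, y is the line along which they close (so a half turn about z gives the same grasp; the last joint's range is limited). The gripper opens to 85 mm and grips with 20 to 120 N. Pads are 22 mm wide; open, the fingers measure 114 mm over their backs; the gripper's body (76 mm by 85 mm) begins 54 mm behind the grasp point. The pads swing forward as they close: fully open they stand 13 mm farther back than shut.
Start: joints at [1.178, 0.398, 0.045, 1.537, -0.019, 1.207, -0.051], TCP at [188.271, -622.172, 231.347] pointing down, gripper open.
Joint ranges: [-2.82, 2.82], [-0.49, 2.23], [-1.37, 1.46], [0, 2.46], [-1.36, 4.5], [0.23, 2], [-2.94, 2.94]. Speed limits (rad/s): [2.57, 2.57, 3.14, 3.14, 3.14, 3.14, 3.14].

### API

Orientations are given as a unit quaternion [w, x, y, z].
In Python, from cell import arm, optics gives the robot as it stands. The module is installed in compiled form; this text tells all that it offers.
- The arm moves only by the tool servo_tool, never from a script. Its arguments are lists of equal length, an entry for each row: "xyz": the shift along the tool's x, y, z in cm, a list of three; "yaw": the turn about the tool's z in rad. In form: {"xyz": [[tx, ty, tz], ...], "yaw": [yaw, ...]}. A call has 1 to 20 rows; each row shifts and turns the commanded pose from where the row before left it, along the tool's axes as they then stand; what a row does not reach is not made up. A row lasts 1/8 s, in which the tool goes at most 62.5 mm and 10.7 degrees, less where a joint would pass 70% of its speed; a pose out of reach is approached as far as the arm can. A call is refused whole if a number of a shift passes 6.25 or a number of a turn 0.188, either way. A call with a gripper value outside its range is refused whole. "fingers" is the finger opening in cm, from 0 to 8.54, set as the call begins (left out, the last holds). The fingers move at their own pace and stop on an object; "force" is the grip in N (left out, the last holds). Time passes only in rows, so rows that do not move let the fingers close. It gives the time, the measured TCP pose, the force, the opening and the grip force at its end, in the units of the state.
- arm.state(): the state, without advancing time (a new reading comes with each control period).
- optics.snapshot(name): name is "scene" or "top" or "wrist"; returns the picture (384x512x3 uint8, blue, green, red); there is no depth.
- optics.camera_model(name): a dict with "fov_y" (degrees; the focal length in pixels is half the picture's height over the tangent of half this angle, whatever the lens; pixels are square), "cx", "cy" (the principal point, pixels), "R" (3x3) and "t" (3): a world point X has camera coordinates R X + t. Camera axes: x right, y down, z forward; pixel columns grow to the right and rows downward; lengths in mm; the calibration is good to about 2 mm. The wrist camera is an equidistant fisheye: a pixel r from the principal point sees the ray r / f radians off the axis. A picture is of the moment at which its call begins: read the wrist's pose just before it. camera_model takes no time and is no camera call; for the wrist camera it gives the pose at the moment of the call.
- arm.job_done(): hands the job in; it is judged then, once.
The state is a dict: "time": time; "joints": joint angles; "qvel": joint speeds; "effort": joint torques, N m; "eef_pos": TCP position; "eef_rot": TCP orientation; "contact_force": force on the tool from outside, world axes, zero at the start; "moment": the same for the moment, N m; "grip_width": opening from 0.0 (shut) to 1.0 (fully open); "finger_force": force on a finger pad.
Only numpy, scipy, OpenCV 4.12 (cv2) and the standard library are available. Lean on these libraries where they do the work, as an engineer would, in place of code of your own. Each camera call takes 0.05 s, during which the arm holds its last target. There are 200 camera calls.

## Working session

There is one attempt and no reset: what is moved stays moved. The work goes in short steps, Python scripts to look and compute and a tool call to move; the robot and the scene stay as the last step left them, time stands still between calls to the robot, and variables do not carry over. Pictures are saved under pics/ and viewed, at most 10 in all, crops included, and the job is handed in when it is done.

Besides the shell and the picture viewer there is one more tool, called after "Request:" as name(argument=value, ...) on one line, values as JSON. servo_tool: Moves the arm, as the interface text tells. Its arguments: {"type":"object","properties":{"xyz":{"type":"array","items":{"type":"array","items":{"type":"number"}}},"yaw":{"type":"array","items":{"type":"number"}},"fingers":{"type":"number"},"force":{"type":"number"}},"required":["xyz","yaw"]}

```bash
mkdir -p pics
python3 - <<'E'
from cell import arm, optics
import cv2, numpy as np
s=arm.state(); print(s['time'],s['eef_pos'],s['eef_rot'],s['contact_force'],s['grip_width'])
ims=[]
for n in ("scene","top"):
    im=optics.snapshot(n); cv2.imwrite(f'pics/{n}0.png',im); ims.append(im)
    m=optics.camera_model(n); print(n,m['fov_y'],m['cx'],m['cy'],np.round(m['R'],3).tolist(),np.round(m['t'],1).tolist())
a=cv2.resize(np.vstack(ims),None,fx=.78,fy=.78)
E
```

```text
0.0 [ 188.06056787 -621.5176192   230.2436652 ] [-9.73361343e-04  9.89221146e-01  1.46425864e-01 -2.05869265e-04] [-0.13674691  0.72876717 -0.40171499] 0.9982299376891262
scene 49.76793656430553 249.4036562341682 186.86698506136 [[0.429, -0.903, -0.013], [-0.375, -0.164, -0.912], [0.822, 0.396, -0.409]] [-448.1, 287.6, 759.1]
top 56.69823046937544 253.94031979232284 186.33504822877703 [[0.028, -0.999, 0.03], [-0.982, -0.033, -0.185], [0.186, -0.024, -0.982]] [-284.3, 517.3, 892.5]
```

View pics/scene0.png

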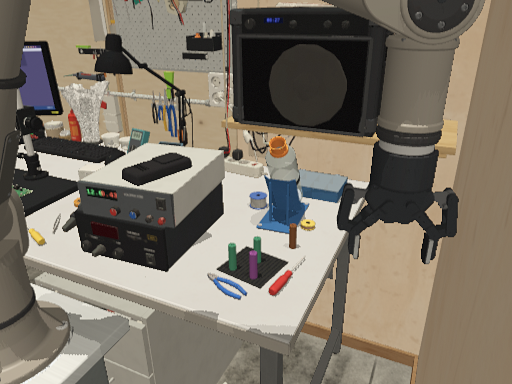

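View pics/top0.png

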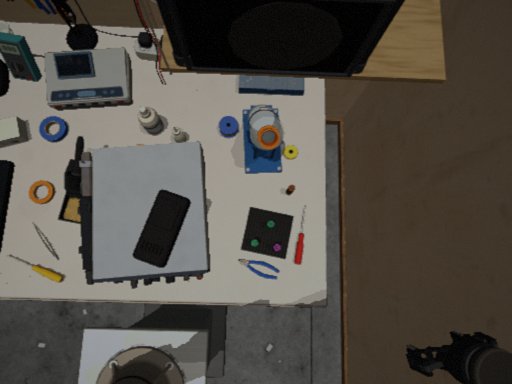

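The scene view shows the cells at about (233,255), (257,248) and (253,262), the brown decoy at (293,236), and the orange mouth at (279,143). In the top view the cells are at about (271,224), (255,243) and (277,247), and the mouth is at (268,138). I'll enlarge both views and measure.

```bash
cat > h.py <<'E'
import cv2, numpy as np
from cell import arm, optics
def ray(m,uv,fish=False,h=384):
    f=h/2/np.tan(np.radians(m['fov_y'])/2); R=np.array(m['R']); t=np.array(m['t'])
    d=(np.array(uv,float)-[m['cx'],m['cy']])/f
    if fish:
        r=np.linalg.norm(d); d=np.r_[d/max(r,1e-9)*np.sin(r),np.cos(r)]
    else: d=np.r_[d,1]
    d=R.T@d; return -R.T@t, d/np.linalg.norm(d)
def plane(m,uv,z,fish=False):
    o,d=ray(m,uv,fish); return o+d*(z-o[2])/d[2]
def tri(rays):
    A=sum(np.eye(3)-np.outer(d,d) for o,d in rays); b=sum((np.eye(3)-np.outer(d,d))@o for o,d in rays)
    return np.linalg.solve(A,b)
def proj(m,X,h=384,fish=False):
    f=h/2/np.tan(np.radians(m['fov_y'])/2); c=np.array(m['R'])@X+m['t']
    if fish:
        r=np.hypot(c[0],c[1]); return np.array([m['cx'],m['cy']])+f*np.arctan2(r,c[2])*c[:2]/r
    return np.array([m['cx'],m['cy']])+f*c[:2]/c[2]
def blobs(im,lo,hi,amin=15):
    k=cv2.inRange(cv2.cvtColor(im,cv2.COLOR_BGR2HSV),lo,hi)
    cs,_=cv2.findContours(k,cv2.RETR_EXTERNAL,cv2.CHAIN_APPROX_NONE)
    return sorted([c for c in cs if cv2.contourArea(c)>=amin],key=cv2.contourArea,reverse=True)
COL=dict(green=((60,100,40),(90,255,255)),purple=((135,80,40),(165,255,255)),orange=((5,150,120),(17,255,255)))
E
python3 - <<'E'
from h import *
for n in("scene","top"):
    im=cv2.imread(f'pics/{n}0.png'); m=optics.camera_model(n)
    for k,(lo,hi) in COL.items():
        for c in blobs(im,lo,hi):
            x,y,w,h=cv2.boundingRect(c)
            if 210<x<310: 
                e=cv2.fitEllipse(c) if len(c)>5 else None
                print(n,k,(x,y,w,h),cv2.contourArea(c),np.round(e[0],1),np.round(e[1],1),round(e[2]), 'z69/250',np.round(plane(m,e[0],250 if k=='orange' else 69)))
a=cv2.imread('pics/scene0.png')[125:305,200:340]; b=cv2.imread('pics/top0.png')[95:285,215:325]
a=cv2.resize(a,None,fx=3,fy=3,interpolation=cv2.INTER_CUBIC); b=cv2.resize(b,(330,570),interpolation=cv2.INTER_CUBIC)
o=np.zeros((570,750,3),np.uint8); o[:540,:420]=a; o[:,420:]=b; cv2.imwrite('pics/crop.png',o)
E
```

```text
scene green (229, 244, 8, 27) 144.0 [232.  258.3] [ 6.6 33. ] 177 z69/250 [ 326. -301.   69.]
scene green (253, 237, 8, 26) 87.5 [256.9 247.8] [ 5.9 26.7] 175 z69/250 [ 385. -333.   69.]
scene purple (249, 250, 9, 30) 198.5 [252.7 265.3] [ 8.2 35.1] 178 z69/250 [ 321. -352.   69.]
scene orange (269, 136, 19, 22) 285.5 [277.9 146.8] [17.8 20.7] 170 z69/250 [ 551. -314.  250.]
top green (267, 220, 8, 8) 41.5 [270.4 223.5] [7.2 7.5] 53 z69/250 [ 427. -313.   69.]
top green (251, 239, 8, 8) 38.5 [254.3 242.5] [6.9 7.4] 39 z69/250 [ 378. -273.   69.]
top purple (273, 243, 8, 9) 42.5 [276.6 247.1] [7.1 7.9] 15 z69/250 [ 368. -330.   69.]
top orange (258, 126, 22, 23) 364.5 [268.4 136.9] [20.7 22.6] 169 z69/250 [ 598. -291.  250.]
```

View pics/crop.png

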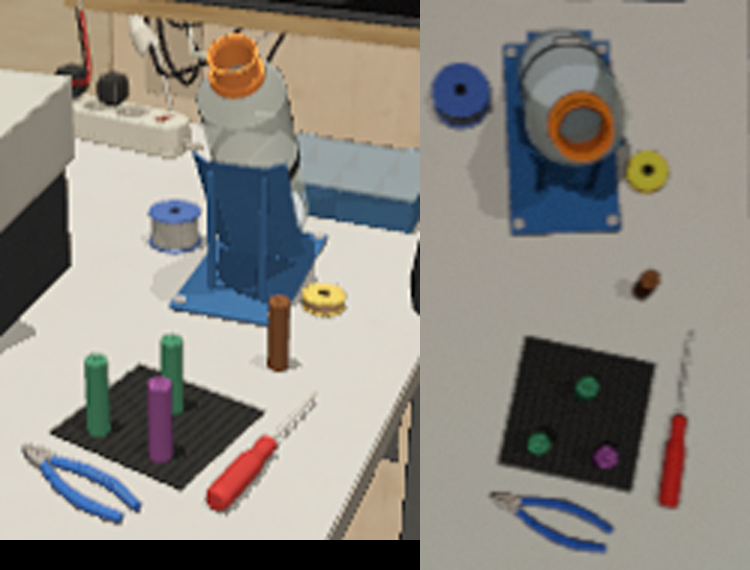

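The crop confirms the layout: two green cells, the purple cell and the brown decoy all standing, with the jar mouth facing the robot. I'll move above the cells and look with the wrist camera.

Request:
servo_tool(xyz=[[2.1,-1.8,0],[2.1,-1.8,0],[2.1,-1.8,0],[2.1,-1.8,0],[2.1,-1.8,0],[2.1,-1.8,0],[2.1,-1.8,0],[2.1,-1.8,0],[2.1,-1.8,0],[2.1,-1.8,0],[2.1,-1.8,0],[2.1,-1.8,0],[0,0,0],[0,0,0]], yaw=[0,0,0,0,0,0,0,0,0,0.1,0.1,0.08,0,0], fingers=4.0, force=20)

```text
time: 1.85
eef_pos: [372.6, -348.1, 231.1]
eef_rot: [0.0, 1.0, 0.007, -0.0]
contact_force: [-0.1, -0.7, 0.2]
grip_width: 0.47
finger_force: 0.0
```

Run:
```python
from h import *
m=optics.camera_model('wrist'); im=optics.snapshot('wrist'); cv2.imwrite('pics/w1.png',im)
print(m['fov_y'],m['cx'],m['cy'],np.round(-np.array(m['R']).T@m['t']),np.round(m['R'],2).tolist())
for k,(lo,hi) in COL.items():
    for c in blobs(im,lo,hi,25):
        (x,y),_=cv2.minEnclosingCircle(c); print(k,cv2.boundingRect(c),cv2.contourArea(c))
# cradle plate corners in the top view
mt=optics.camera_model('top')
P=[plane(mt,(215+(u-420)/3,95+v/3),3) for u,v in((505,44),(608,40),(512,234),(620,229))]
print(np.round(P)); 
for a,b in((2,0),(3,1)): d=P[b]-P[a]; print('az',np.arctan2(d[1],d[0]))
d=P[0]-P[1];print('az across',np.arctan2(-d[0],d[1])); d=P[2]-P[3];print('az across',np.arctan2(-d[0],d[1]))
```

```text
65.70646984690485 251.4683863574918 193.43116626781048 [ 444. -347.  374.] [[0.01, -1.0, -0.0], [-0.96, -0.01, 0.28], [-0.28, -0.0, -0.96]]
green (174, 154, 26, 24) 357.5
green (210, 115, 21, 18) 269.0
purple (226, 162, 19, 26) 338.0
orange (264, 27, 16, 15) 167.0
[[ 761. -232.    3.]
 [ 769. -332.    3.]
 [ 572. -245.    3.]
 [ 581. -347.    3.]]
az 0.06814661393404474
az 0.07554086361773327
az across 0.08151401322954786
az across 0.08204462920598452
```

View pics/w1.png

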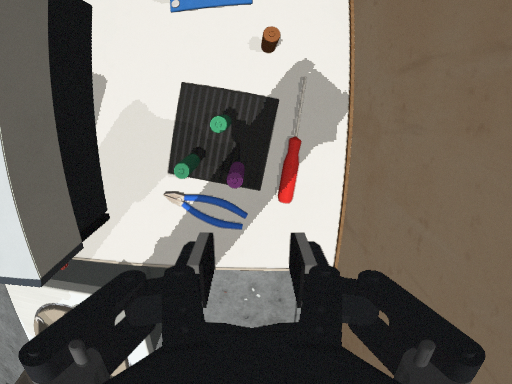

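The wrist view shows the cell tops at green (182,171), green (218,124) and purple (235,181). The fingers are along the bottom and the brown decoy is at (271,35).

Run:
```python
from h import *
m=optics.camera_model('wrist'); im=cv2.imread('pics/w1.png'); hsv=cv2.cvtColor(im,cv2.COLOR_BGR2HSV)
for n,(u,v) in dict(gb=(182,171),ga=(218,124),pu=(235,181)).items():
    h0=hsv[v,u]; w=im[v-16:v+17,u-16:u+17]; 
    k=cv2.inRange(cv2.absdiff(w,np.full_like(w,im[v,u])),(0,0,0),(22,22,22))
    c=max(cv2.findContours(k,cv2.RETR_EXTERNAL,cv2.CHAIN_APPROX_NONE)[0],key=cv2.contourArea)
    e=cv2.fitEllipse(cv2.convexHull(c)); p=np.array(e[0])+[u-16,v-16]
    print(n,h0,np.round(p,1),np.round(e[1],1),np.round(plane(m,p,69,True),1))
    q=proj(m,np.array([*plane(m,p,69,True)[:2]+[9,0],69]),fish=True)
top=cv2.imread('pics/top0.png'); mt=optics.camera_model('top')
# calibration check: mat corners, both views at z=3
def mat(im,roi):
    x,y,w,h=roi; k=cv2.inRange(im[y:y+h,x:x+w],(0,0,0),(60,60,60)); k=cv2.morphologyEx(k,cv2.MORPH_OPEN,np.ones((3,3)))
    k=cv2.morphologyEx(k,cv2.MORPH_CLOSE,np.ones((15,15)))
    c=max(cv2.findContours(k,cv2.RETR_EXTERNAL,cv2.CHAIN_APPROX_NONE)[0],key=cv2.contourArea); return np.array(cv2.minAreaRect(c)[0])+[x,y]
a=mat(top,(238,200,58,62)); b=mat(im,(160,78,122,118)); print(a,plane(mt,a,3),b,plane(m,b,3,True))
```

```text
gb [ 75 142 153] [181.1 170.5] [14.3 14.9] [ 379.2 -273.2   69. ]
ga [ 74 145 174] [217.8 124. ] [15.7 16. ] [ 428.2 -313.1   69. ]
pu [150 130 102] [234.5 180. ] [14.7 15.5] [ 369.4 -330.4   69. ]
[266.50222778 235.48757935] [ 399.81849406 -307.62338698    3.        ] [221.55660248 135.87425232] [ 409.85102358 -310.44062369    3.        ]
```

Request:
servo_tool(xyz=[[-0.3,-0.9,0],[0,-0.9,2],[0,0,3],[0,0,3],[0,0,3],[0,0,3],[0,0,2.5],[0,0,1.5],[0,0,1.0],[0,0,0],[0,0,0]], yaw=[-0.06,0,0,0,0,0,0,0,0,0,0])

```text
time: 3.28
eef_pos: [370.3, -330.1, 42.1]
eef_rot: [0.001, 0.999, 0.037, 0.001]
contact_force: [1.0, 0.1, -0.1]
grip_width: 0.465
finger_force: 0.0
```

Request:
servo_tool(xyz=[[0,0,0],[0,0,0],[0,0,0],[0,0,0]], yaw=[0,0,0,0], fingers=1.0, force=20)

```text
time: 3.78
eef_pos: [370.3, -329.9, 42.1]
eef_rot: [0.001, 0.999, 0.037, 0.001]
contact_force: [-1.1, 1.0, 6.9]
grip_width: 0.258
finger_force: 19.7
```

Request:
servo_tool(xyz=[[0,0,0],[0,0,0],[0,0,0]], yaw=[0,0,0], force=40)

```text
time: 4.15
eef_pos: [370.3, -330.0, 42.2]
eef_rot: [0.001, 0.999, 0.037, 0.001]
contact_force: [-1.3, 1.1, 6.3]
grip_width: 0.249
finger_force: 38.8
```

Run:
```python
from h import *
print(arm.state()['grip_width'],arm.state()['moment'])
a=optics.snapshot('wrist'); b=optics.snapshot('scene')
a=cv2.resize(a[90:384,130:380],None,fx=1.6,fy=1.6); b=cv2.resize(b[200:300,200:330],None,fx=3,fy=3)
o=np.zeros((480,800,3),np.uint8); o[:a.shape[0],:a.shape[1]]=a; o[:300,410:]=b; cv2.imwrite('pics/g1.png',o)
```

```text
0.24867644732101238 [ 0.15688208  0.23292376 -0.03971612]
```

View pics/g1.png

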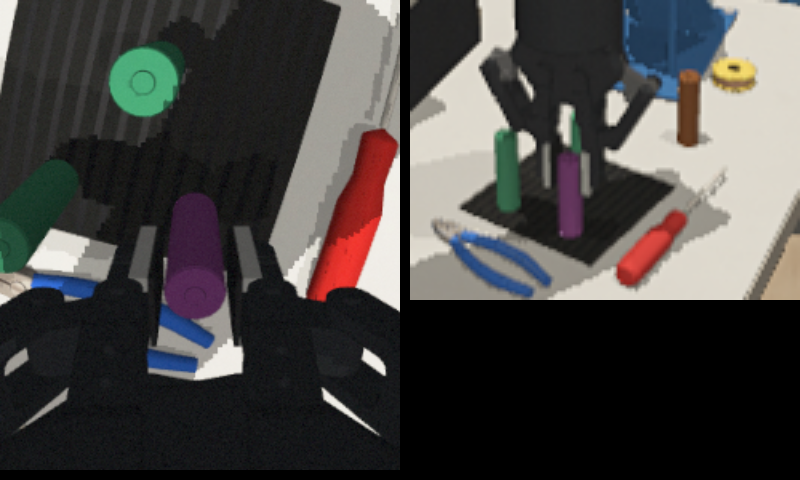

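The purple cell is between the pads and still upright. The opening reads 21–22 mm rather than 18, so it is probably held askew on its corners. I'll regrip with some yaw.

Request:
servo_tool(xyz=[[0,0,0],[0,0,0],[0,0,0],[0,0,0]], yaw=[0,0,0.1,0.1], fingers=3.2)

```text
time: 4.75
eef_pos: [369.5, -329.4, 41.0]
eef_rot: [-0.0, 0.998, -0.065, -0.0]
contact_force: [0.1, -0.3, 0.7]
grip_width: 0.378
finger_force: 0.0
```

Request:
servo_tool(xyz=[[0,0,0],[0,0,0],[0,0,0],[0,0,0]], yaw=[0,0,0,0], fingers=1.0, force=20)

```text
time: 5.25
eef_pos: [369.6, -329.6, 41.2]
eef_rot: [-0.0, 0.998, -0.063, -0.0]
contact_force: [0.2, -0.4, -1.6]
grip_width: 0.217
finger_force: 20.2
```

Request:
servo_tool(xyz=[[0,0,0.15],[-0.4,0,0],[-0.4,0,0],[-0.4,0,0],[-0.4,0,0.03],[0,0,0]], yaw=[0,0,0,0,0,0])

```text
time: 6.0
eef_pos: [356.7, -328.9, 41.0]
eef_rot: [0.002, 0.998, -0.063, 0.003]
contact_force: [3.0, -1.1, 6.9]
grip_width: 0.211
finger_force: 20.4
```

Request:
servo_tool(xyz=[[-0.4,0,0.07],[-0.4,0,0.08],[-0.4,0,0.13],[-0.4,0,0.13],[-0.4,0,0.15],[0,0,0]], yaw=[0,0,0,0,0,0])

```text
time: 6.75
eef_pos: [336.1, -326.4, 35.6]
eef_rot: [0.001, 0.998, -0.063, 0.002]
contact_force: [1.2, -0.1, 10.2]
grip_width: 0.209
finger_force: 23.3
```

Run:
```python
from h import *
a=optics.snapshot('wrist'); b=optics.snapshot('scene')
cv2.imwrite('pics/t_w.png',a)
a=cv2.resize(a[90:384,130:380],None,fx=1.6,fy=1.6); b=cv2.resize(b[200:300,200:330],None,fx=3,fy=3)
o=np.zeros((480,800,3),np.uint8); o[:a.shape[0],:a.shape[1]]=a; o[:300,410:]=b; cv2.imwrite('pics/g2.png',o)
```

```text
(no output)
```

View pics/g2.png

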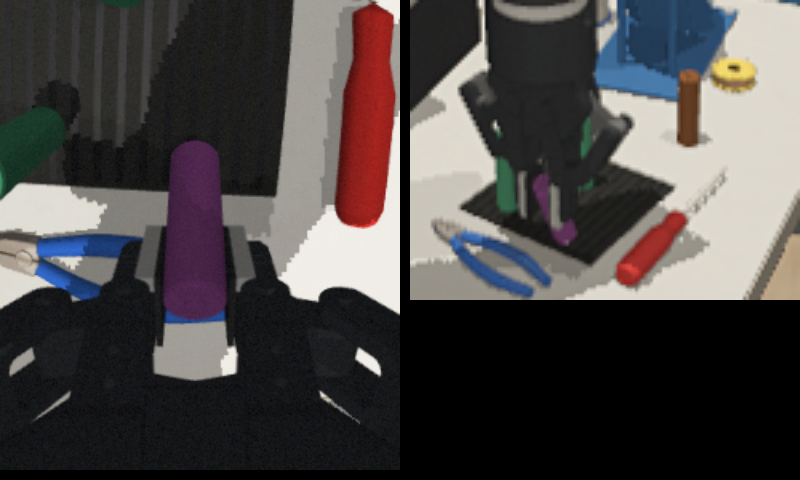

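The cell has tilted about the pad line with only 7–10 N of contact force. In the wrist crop its bottom end is at (195,145) and its top at (195,297). I'll grip harder, lift, turn to the jar's azimuth and move to look at the mouth.

Request:
servo_tool(xyz=[[0,0,0],[0,0,-0.8],[0,0,-2],[0,0,-3],[0,0,-3],[0,0,-3],[0,0,-3],[0,0,-3],[0,0,-3],[1,0,-3],[2,-0.5,-1.5],[3,-0.5,0],[3,-0.5,0],[3,-0.5,0],[3,-0.5,0],[1.5,0,0],[0,0,0]], yaw=[0,0,0,0,0,-0.1,-0.1,0,0,0,0,0,0,0,0,0,0], force=40)

```text
time: 8.98
eef_pos: [496.3, -287.7, 286.1]
eef_rot: [-0.0, 0.999, 0.037, -0.001]
contact_force: [-0.3, -0.2, -0.3]
grip_width: 0.208
finger_force: 40.3
```

Run:
```python
from h import *
m=optics.camera_model('wrist'); im=optics.snapshot('wrist'); s=arm.state()
cv2.imwrite('pics/w2.png',cv2.resize(im,None,fx=1.5,fy=1.5))
np.savez('w2.npz',im=im,**{k:np.array(v) for k,v in m.items()}); print(s['eef_pos'],s['eef_rot'])
hsv=cv2.cvtColor(im,cv2.COLOR_BGR2HSV); k=cv2.inRange(hsv,*COL['orange'])
cs,hi=cv2.findContours(k,cv2.RETR_CCOMP,cv2.CHAIN_APPROX_NONE)
for c,h in zip(cs,hi[0]):
    if cv2.contourArea(c)>60:
        e=cv2.fitEllipse(c); print('hole' if h[3]>=0 else 'outer',cv2.boundingRect(c),np.round(e[0],1),np.round(e[1],1),round(e[2]),np.round(plane(m,e[0],250,True),1))
for c in blobs(im,*COL['purple'],60): print('purple',cv2.boundingRect(c))
```

```text
[ 495.51866792 -288.31121783  286.34059336] [-1.23826566e-04  9.99328650e-01  3.66194193e-02 -1.11892531e-03]
outer (235, 16, 74, 80) [271.2  55.9] [72.8 80. ] 165 [ 600.7 -291.5  250. ]
hole (247, 35, 53, 34) [272.5  51.9] [32. 50.] 94 [ 603.3 -292.1  250. ]
purple (232, 178, 40, 111)
```

View pics/w2.png

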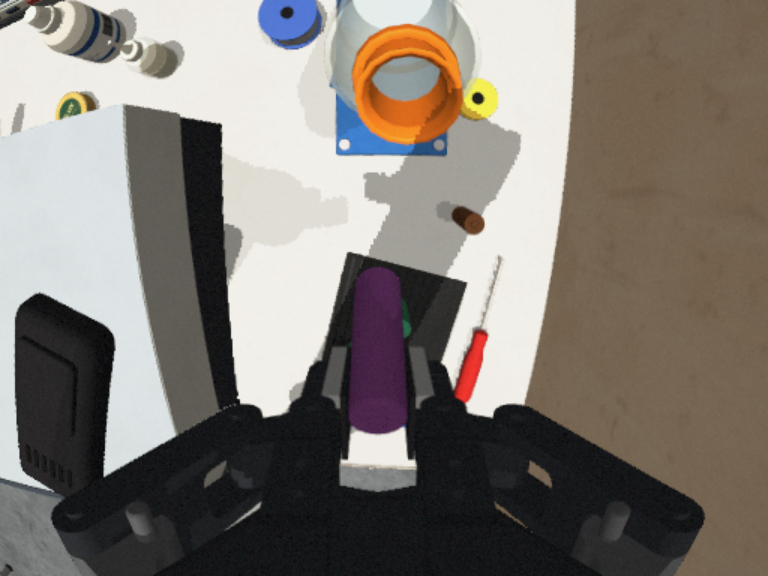

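The wrist view shows the mouth with its rim at about (272,60) in original pixels, clear and unobstructed. The purple cell is held tilted between columns 232–272, from its bottom end at row 178 to its top at row 289. Next I'll work out the mouth position and the cell's tilt.

```bash
cat >> h.py <<'E'
AZ=0.075; T=np.radians(32)
h_=np.array([np.cos(AZ),np.sin(AZ),0]); AX=-np.sin(T)*h_+np.array([0,0,np.cos(T)]); JX=np.cos(T)*h_+np.array([0,0,np.sin(T)]); JY=np.cross(AX,JX)
def tilt(m,im,pos,color,show=True):
    """axis ends of the held cell in tool plane y=0: angle from vertical, ends relative to TCP (tool x fwd, z up)"""
    c=blobs(im,*COL[color],60)[0]; x,y,w,h=cv2.boundingRect(c); out=[]
    for v in (y,y+h-1):
        us=c[:,0,0][abs(c[:,0,1]-v)<=2]; o,d=ray(m,(us.mean(),v),True)
        yh=np.cross([0,0,1],h_); k=np.dot(np.array(pos)-o,yh)/np.dot(d,yh) if abs(np.dot(d,yh))>.3 else None
        out.append((us.mean(),v,o,d))
    return out
E
python3 - <<'E'
from h import *
from scipy.optimize import least_squares
d=np.load('w2.npz'); mw={k:d[k] for k in('fov_y','cx','cy','R','t')}; im=d['im']
ms,mt=optics.camera_model('scene'),optics.camera_model('top')
ph=np.linspace(0,2*np.pi,90); C=22.5*(np.cos(ph)[:,None]*JX+np.sin(ph)[:,None]*JY)
def ext(m,M,f=False): P=np.array([proj(m,M+c,fish=f) for c in C]); return np.r_[P.min(0),P.max(0)]
def res(M):
    w,t,s=ext(mw,M,True),ext(mt,M),ext(ms,M)
    return np.r_[w[[0,2,3]]-[234.5,308.5,95.5],t[3]-148.5,s[[0,1,2]]-[268.5,135.5,287.5]]
r=least_squares(res,[595,-291,250]); print('M',r.x.round(1),r.fun.round(1))
r2=least_squares(lambda p:res([p[0],p[1],250])[[0,1,2,3]],[595,-291]); print('M z250',r2.x.round(1),r2.fun.round(1))
# cell tilt: extents of purple rows in wrist picture vs tilt angle, pivot known
pos=np.array([495.5,-288.3,286.3]); hs=cv2.inRange(cv2.cvtColor(im,cv2.COLOR_BGR2HSV),(130,40,20),(170,255,255))[150:300,225:280]
n=np.nonzero(hs.any(1))[0]+150; print('rows',n.min(),n.max())
def ends(th,e,z):  # row extents for tilt th, e = top end beyond grasp, z= grasp height above TCP
    g=pos+[0,0,z]; a=-np.sin(th)*h_+np.array([0,0,np.cos(th)]); p=np.cos(th)*h_+np.array([0,0,np.sin(th)])
    P=[proj(mw,g+a*l+9*q*p,fish=True)[1] for l in(e,e-66) for q in(-1,1)]; return min(P),max(P)
for z in(17,19): 
    q=least_squares(lambda p:np.array(ends(p[0],p[1],z))-[n.min(),n.max()],[.55,9]); print(z,np.degrees(q.x[0]).round(1),q.x[1].round(1))
E
```

```text
M [ 596.5 -292.6  244.5] [ 0.4  0.1 -0.1 -0.2 -0.5  0.1 -1.6]
M z250 [ 596.1 -292.1] [-1.   1.   0.2 -0.8]
rows 173 299
17 35.0 14.6
19 33.9 13.2
```

Mouth is at about (596.4, −292.4, 246). The cell tilts about 34° with its top roughly 13 mm past the grasp point. I'll move to the approach point on the jar's axis.

Request:
servo_tool(xyz=[[0.5,0.3,-0.6],[1.5,0.3,-0.7],[2,0.3,0],[1.0,0.26,0],[0.5,0,0],[0,0,0],[0,0,0]], yaw=[0,0,0,0,0,0,0])

```text
time: 9.9
eef_pos: [551.8, -295.6, 300.0]
eef_rot: [0.0, 0.999, 0.037, -0.0]
contact_force: [-0.0, 0.5, -0.4]
grip_width: 0.203
finger_force: 40.3
```

```bash
cat >> h.py <<'E'
M=np.array([596.4,-292.4,246.])
def where():
    s=arm.state(); p=np.array(s['eef_pos'])+[0,0,18.5]-M
    print('t',round(s['time'],2),'s',round(p@AX,1),'jx',round(p@JX,1),'lateral(+y)',round(p@np.cross([0,0,1],h_),1),'az',round(2*np.arctan2(s['eef_rot'][2],s['eef_rot'][1]),3),'F',np.round(s['contact_force'],1),'gw',round(s['grip_width'],3))
E
python3 - <<'E'
from h import *
where()
E
```

```text
t 9.9 s 85.2 jx 0.5 lateral(+y) 0.2 az 0.073 F [-0.   0.5 -0.4] gw 0.203
```

Request:
servo_tool(xyz=[[0.42,0,0.68],[0.42,0,0.68],[0.42,0,0.68],[0.42,0,0.68],[0.42,0,0.68],[0,0,0]], yaw=[0,0,0,0,0,0])

```text
time: 10.65
eef_pos: [573.4, -293.5, 265.0]
eef_rot: [-0.0, 0.999, 0.037, -0.001]
contact_force: [0.3, 0.5, -0.6]
grip_width: 0.202
finger_force: 40.3
```

Run:
```python
from h import *
where(); a=optics.snapshot('wrist'); b=optics.snapshot('scene')
a=cv2.resize(a[60:300,150:370],None,fx=1.8,fy=1.8); b=cv2.resize(b[100:230,215:345],None,fx=3,fy=3)
o=np.zeros((435,800,3),np.uint8); o[:a.shape[0],:a.shape[1]]=a; o[:390,400:790]=b; cv2.imwrite('pics/i1.png',o)
```

```text
t 10.65 s 44.0 jx 0.3 lateral(+y) 0.6 az 0.074 F [ 0.3  0.5 -0.6] gw 0.202
```

View pics/i1.png

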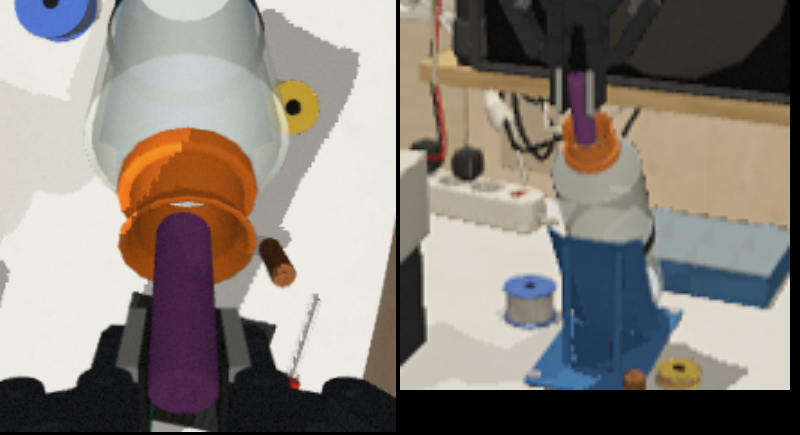

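The view shows the cell end entering the orange mouth, centred, with no contact. I'll go deeper.

Request:
servo_tool(xyz=[[0.32,0,0.51],[0.32,0,0.51],[0.32,0,0.51],[0,0,0]], yaw=[0,0,0,0])

```text
time: 11.25
eef_pos: [582.9, -292.8, 249.8]
eef_rot: [-0.0, 0.999, 0.037, -0.001]
contact_force: [0.1, 0.1, 0.4]
grip_width: 0.2
finger_force: 40.3
```

Request:
servo_tool(xyz=[[0.06,0,0.09],[0.06,0,0.09],[0,0,0]], yaw=[0,0,0])

```text
time: 11.62
eef_pos: [584.1, -293.1, 248.9]
eef_rot: [0.0, 0.999, 0.037, 0.0]
contact_force: [0.4, 0.4, -0.5]
grip_width: 0.207
finger_force: 40.3
```

Run:
```python
from h import *
where()
```

```text
t 11.62 s 24.6 jx 0.9 lateral(+y) 0.2 az 0.074 F [ 0.4  0.4 -0.5] gw 0.207
```

Request:
servo_tool(xyz=[[0.06,0,0.1],[0.03,0,0.05],[0,0,0]], yaw=[0,0,0])

```text
time: 12.0
eef_pos: [585.0, -293.0, 247.3]
eef_rot: [0.0, 0.999, 0.037, -0.0]
contact_force: [0.2, -0.6, -1.0]
grip_width: 0.202
finger_force: 40.3
```

Request:
servo_tool(xyz=[[0,0,0],[0,0,0],[0,0,0],[0,0,0],[0,0,0]], yaw=[0,0,0,0,0], fingers=4.0)

```text
time: 12.62
eef_pos: [585.0, -293.0, 247.3]
eef_rot: [0.0, 0.999, 0.037, 0.0]
contact_force: [-0.6, -0.0, 0.2]
grip_width: 0.47
finger_force: 0.0
```

Run:
```python
from h import *
where(); a=optics.snapshot('wrist'); b=optics.snapshot('scene')
for n,im in(('w',a),('s',b)):
    print(n,[(cv2.boundingRect(c),cv2.contourArea(c)) for c in blobs(im,(130,40,20),(170,255,255),10)])
a=cv2.resize(a[60:300,150:370],None,fx=1.8,fy=1.8); b=cv2.resize(b[100:230,215:345],None,fx=3,fy=3)
o=np.zeros((435,800,3),np.uint8); o[:a.shape[0],:a.shape[1]]=a; o[:390,400:790]=b; cv2.imwrite('pics/i2.png',o)
```

```text
t 12.62 s 22.9 jx 0.8 lateral(+y) 0.3 az 0.074 F [-0.6 -0.   0.2] gw 0.47
w []
s []
```

The purple cell has left both views, so it should be inside. I'll retract and move above green_b.

Request:
servo_tool(xyz=[[-0.3,0,-0.5],[-0.8,0,-1.25],[-1.1,0,-1.7],[-1.1,0,-1.7],[-0.9,0,-1.45],[-2,-0.4,0.5],[-3,-0.6,2],[-3,-0.6,3],[-3,-0.6,3.5],[-3,-0.7,3.5],[-2.2,-0.6,3],[0,0,0.8],[0,0,0]], yaw=[0,0,0,0,0,0,0,0,0,0,0,0,0])

```text
time: 14.35
eef_pos: [380.5, -273.6, 151.2]
eef_rot: [0.0, 0.999, 0.037, 0.001]
contact_force: [0.9, -0.4, 0.4]
grip_width: 0.469
finger_force: 0.0
```

Run:
```python
from h import *
where(); print(arm.state()['eef_pos'])
a=optics.snapshot('wrist'); m=optics.camera_model('wrist'); b=optics.snapshot('scene'); ms=optics.camera_model('scene')
jar=[proj(ms,M-AX*z) for z in(32,60,100,150,200,240)]; print(np.round(jar).tolist())
print('decoy etc', [(cv2.boundingRect(c)) for c in blobs(b,(130,25,20),(170,255,255),5)])
for u,v in jar: print(cv2.cvtColor(b,cv2.COLOR_BGR2HSV)[int(v),int(u)],end=' ')
hsv=cv2.cvtColor(a,cv2.COLOR_BGR2HSV)
for c in blobs(a,*COL['green'],60): 
    x,y,w,h=cv2.boundingRect(c); k=cv2.inRange(hsv[y:y+h,x:x+w],(60,100,120),(90,255,255)); t=max(cv2.findContours(k,cv2.RETR_EXTERNAL,cv2.CHAIN_APPROX_NONE)[0],key=cv2.contourArea)
    e=cv2.fitEllipse(cv2.convexHull(t)); p=np.array(e[0])+[x,y]; print((x,y,w,h),np.round(e[1]),np.round(plane(m,p,69,True),1))
cv2.imwrite('pics/gb_w.png',a); cv2.imwrite('pics/gb_s.png',b)
```

```text
t 14.35 s 48.7 jx -221.8 lateral(+y) 34.9 az 0.074 F [ 0.9 -0.4  0.4] gw 0.469
[ 380.45774375 -273.57971965  151.24499664]
[[279.0, 150.0], [280.0, 157.0], [282.0, 166.0], [285.0, 177.0], [287.0, 187.0], [289.0, 195.0]]
decoy etc [(13, 46, 6, 3), (2, 46, 5, 3)]
[ 12 197 157] [ 12 203 162] [ 32  23 164] [ 30  20 170] [105 153 107] [105 154 106] Traceback (most recent call last):
  File "<stdin>", line 10, in <module>
cv2.error: OpenCV(4.12.0) /io/opencv/modules/imgproc/src/shapedescr.cpp:361: error: (-201:Incorrect size of input array) There should be at least 5 points to fit the ellipse in function 'fitEllipseNoDirect'
```

Request:
servo_tool(xyz=[[-0.15,0,1.5],[0,0,2.5],[0,0,2.5],[0,0,2.2],[0,0,1.4],[0,0,0.6],[0,0,0]], yaw=[0,0,0,0,0,0,0])

```text
time: 15.32
eef_pos: [377.7, -273.3, 43.3]
eef_rot: [0.0, 0.999, 0.037, 0.0]
contact_force: [0.9, -0.6, 0.7]
grip_width: 0.465
finger_force: 0.0
```

Request:
servo_tool(xyz=[[0,0,0],[0,0,0],[0,0,0],[0,0,0]], yaw=[0,0,0,0], fingers=1.0, force=20)

```text
time: 15.82
eef_pos: [378.1, -273.7, 44.0]
eef_rot: [0.001, 0.999, 0.037, 0.001]
contact_force: [0.3, -0.6, 4.1]
grip_width: 0.21
finger_force: 27.2
```

The opening is 17.9 mm, so this cell is squarely gripped. I'll tilt it the same way with less excess press.

Request:
servo_tool(xyz=[[0,0,0.05],[-0.4,0,-0.02],[-0.4,0,-0.02],[-0.4,0,0.02],[-0.4,0,0.04],[0,0,0]], yaw=[0,0,0,0,0,0])

```text
time: 16.58
eef_pos: [363.6, -275.5, 43.9]
eef_rot: [0.001, 0.999, 0.037, 0.002]
contact_force: [2.8, 0.5, 9.7]
grip_width: 0.21
finger_force: 27.7
```

Request:
servo_tool(xyz=[[-0.4,0,0.07],[-0.4,0,0.09],[-0.4,0,0.12],[-0.4,0,0.13],[-0.4,0,0.15],[0,0,0]], yaw=[0,0,0,0,0,0])

```text
time: 17.32
eef_pos: [345.4, -276.9, 39.7]
eef_rot: [0.002, 0.999, 0.037, 0.003]
contact_force: [2.9, 3.4, 21.2]
grip_width: 0.209
finger_force: 32.6
```

Request:
servo_tool(xyz=[[0,0,0],[0,0,-0.8],[0,0,-2],[0,0,-3],[0,0,-3],[0,0,-3],[0,0,-3],[0,0,-3],[0,0,-3],[1,0.2,-3],[2,0.4,-2],[3.5,0.7,-0.5],[3.5,0.8,0],[3.5,0.8,0],[3,0.7,0],[1.5,0.3,0],[0,0,0]], yaw=[0,0,0,0,0,0,0,0,0,0,0,0,0,0,0,0,0], force=40)

```text
time: 19.45
eef_pos: [523.4, -301.2, 298.8]
eef_rot: [-0.001, 0.999, 0.037, -0.001]
contact_force: [-0.1, 0.3, -1.1]
grip_width: 0.205
finger_force: 39.1
```

```bash
cat >> h.py <<'E'
def tiltfit(box=(150,310,225,282)):
    from scipy.optimize import least_squares
    m=optics.camera_model('wrist'); im=optics.snapshot('wrist'); pos=np.array(arm.state()['eef_pos']); r0,r1,c0,c1=box
    k=cv2.inRange(cv2.cvtColor(im,cv2.COLOR_BGR2HSV),(60,80,25),(90,255,255))[r0:r1,c0:c1]
    c=max(cv2.findContours(k,cv2.RETR_EXTERNAL,cv2.CHAIN_APPROX_NONE)[0],key=cv2.contourArea); x,y,w,h=cv2.boundingRect(c); n=(y+r0,y+h-1+r0)
    def ends(th,e,z=18.5):
        g=pos+[0,0,z]; a=-np.sin(th)*h_+np.array([0,0,np.cos(th)]); p=np.cos(th)*h_+np.array([0,0,np.sin(th)])
        P=[proj(m,g+a*l+9*q*p,fish=True)[1] for l in(e,e-66) for q in(-1,1)]; return min(P),max(P)
    q=least_squares(lambda p:np.array(ends(*p))-n,[.55,9]); print('rows',n,'cols',x+c0,x+w+c0,'tilt',np.degrees(q.x[0]).round(1),'e',q.x[1].round(1)); return im
E
python3 - <<'E'
from h import *
where(); cv2.imwrite('pics/t2.png',tiltfit())
E
```

```text
t 19.45 s 99.4 jx -24.5 lateral(+y) -3.3 az 0.074 F [-0.1  0.3 -1.1] gw 0.205
rows (184, 283) cols 232 272 tilt 15.1 e 2.8
```

Run:
```python
import cv2,numpy as np
im=cv2.imread('pics/t2.png'); b=cv2.imread('pics/t2.png')
print(cv2.cvtColor(im,cv2.COLOR_BGR2HSV)[165:312:6,252].tolist())
from h import *
s=optics.snapshot('scene')
a=cv2.resize(im[60:330,150:370],None,fx=1.8,fy=1.8); b=cv2.resize(s[80:300,215:345],None,fx=2.6,fy=2.6)
o=np.zeros((580,760,3),np.uint8); o[:a.shape[0],:a.shape[1]]=a; o[:b.shape[0],400:400+b.shape[1]]=b; cv2.imwrite('pics/t2c.png',o)
```

```text
[[19, 17, 161], [30, 15, 158], [22, 17, 161], [47, 18, 128], [76, 137, 67], [74, 142, 72], [76, 135, 68], [76, 143, 64], [75, 145, 65], [75, 124, 66], [75, 147, 66], [74, 135, 66], [75, 149, 65], [74, 135, 66], [75, 137, 65], [75, 151, 66], [75, 154, 73], [74, 144, 78], [76, 156, 77], [75, 150, 73], [23, 15, 156], [110, 141, 213], [20, 10, 239], [20, 10, 237], [22, 12, 237]]
```

View pics/t2c.png

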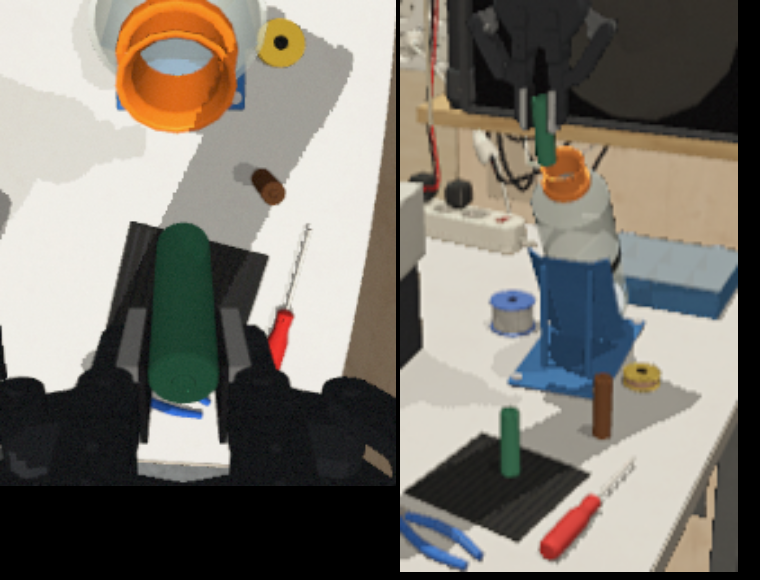

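The green cell is tilted only about 15°, which is enough: at 17° to the jar's axis it still fits the 33 mm neck if it is offset to centre it. I'll shift up along the jar's x axis and then move in along the jar's axis.

Request:
servo_tool(xyz=[[0.6,-0.13,-0.6],[1.3,-0.2,-0.8],[1.2,0,-0.53],[0,0,0],[0.53,0,0.85],[0.53,0,0.85],[0.53,0,0.85],[0,0,0],[0,0,0]], yaw=[0,0,0,0,0,0,0,0,0])

```text
time: 20.68
eef_pos: [570.5, -294.9, 293.8]
eef_rot: [0.0, 0.999, 0.037, -0.0]
contact_force: [-0.8, 0.2, 0.3]
grip_width: 0.207
finger_force: 39.0
```

Run:
```python
from h import *
where(); cv2.imwrite('pics/t3.png',tiltfit())
```

```text
t 20.68 s 70.1 jx 13.1 lateral(+y) -0.5 az 0.074 F [-0.8  0.2  0.3] gw 0.207
rows (184, 284) cols 232 272 tilt 15.3 e 4.4
```

Request:
servo_tool(xyz=[[0.42,0,0.68],[0.42,0,0.68],[0.42,0,0.68],[0,0,0]], yaw=[0,0,0,0])

```text
time: 21.22
eef_pos: [583.0, -293.4, 272.2]
eef_rot: [-0.0, 0.999, 0.037, -0.001]
contact_force: [0.7, -0.2, 0.0]
grip_width: 0.202
finger_force: 39.0
```

Request:
servo_tool(xyz=[[0.3,0,0.5],[0.3,0,0.5],[0,0,0]], yaw=[0,0,0])

```text
time: 21.6
eef_pos: [588.8, -293.4, 262.6]
eef_rot: [-0.0, 0.999, 0.037, -0.001]
contact_force: [-0.2, -0.3, -1.4]
grip_width: 0.202
finger_force: 39.0
```

Run:
```python
from h import *
where()
```

```text
t 21.6 s 33.8 jx 12.1 lateral(+y) -0.4 az 0.074 F [-0.2 -0.3 -1.4] gw 0.202
```

Request:
servo_tool(xyz=[[0.21,0,0.34],[0.16,0,0.25],[0,0,0]], yaw=[0,0,0])

```text
time: 21.98
eef_pos: [591.2, -293.5, 256.8]
eef_rot: [-0.0, 0.999, 0.037, -0.002]
contact_force: [-4.9, 0.0, -0.4]
grip_width: 0.205
finger_force: 39.2
```

Request:
servo_tool(xyz=[[0.08,0,0.12],[0,0,0]], yaw=[0,0])

```text
time: 22.22
eef_pos: [591.5, -293.5, 256.0]
eef_rot: [-0.0, 0.999, 0.036, -0.002]
contact_force: [-6.4, -0.3, 1.2]
grip_width: 0.207
finger_force: 39.4
```

Request:
servo_tool(xyz=[[-0.2,0,0],[-0.2,0,0.2],[0,0,0.2],[0,0,0]], yaw=[0,0,0,0])

```text
time: 22.72
eef_pos: [590.2, -292.8, 252.2]
eef_rot: [-0.0, 0.999, 0.037, 0.001]
contact_force: [-0.4, 0.4, -0.3]
grip_width: 0.202
finger_force: 39.1
```

Run:
```python
from h import *
where()
```

```text
t 22.73 s 24.2 jx 7.9 lateral(+y) 0.0 az 0.075 F [-0.4  0.4 -0.3] gw 0.202
```

Contact is relieved, and the end is about 34 mm past the rim. Releasing.

Request:
servo_tool(xyz=[[0,0,0],[0,0,0],[0,0,0],[0,0,0],[0,0,0]], yaw=[0,0,0,0,0], fingers=4.0)

```text
time: 23.35
eef_pos: [589.6, -293.4, 252.3]
eef_rot: [0.0, 0.999, 0.037, 0.0]
contact_force: [-0.7, 0.0, -0.2]
grip_width: 0.47
finger_force: 0.0
```

Run:
```python
from h import *
where(); a=optics.snapshot('wrist'); b=optics.snapshot('scene')
for n,im in(('w',a),('s',b)): print(n,[(cv2.boundingRect(c)) for c in blobs(im,(60,60,25),(90,255,255),10)])
cv2.imwrite('pics/r2w.png',a); cv2.imwrite('pics/r2s.png',b)
```

```text
t 23.35 s 24.7 jx 7.3 lateral(+y) -0.5 az 0.074 F [-0.7  0.  -0.2] gw 0.47
w [(250, 264, 15, 35), (26, 132, 11, 13), (24, 126, 11, 14)]
s [(253, 237, 9, 27), (132, 129, 18, 16), (86, 188, 16, 9), (16, 189, 11, 8), (133, 0, 6, 5)]
```

Request:
servo_tool(xyz=[[-0.3,0,-0.5],[-0.8,0,-1.25],[-1.1,0,-1.7],[-1.1,0,-1.7],[-0.9,0,-1.45],[-2,0.2,0.5],[-2.5,0.2,2],[-2.5,0.2,3],[-2.5,0.2,3.5],[-2.0,0,3.5],[-0.6,0,3],[0,0,1.3],[0,0,0]], yaw=[0,0,0,0,0,0,0,0,0,0,0,0,0])

```text
time: 25.08
eef_pos: [427.9, -313.2, 150.4]
eef_rot: [-0.0, 0.999, 0.037, -0.0]
contact_force: [-0.1, -0.1, -0.2]
grip_width: 0.465
finger_force: 0.0
```

Run:
```python
from h import *
where(); print(arm.state()['eef_pos'])
a=optics.snapshot('wrist'); m=optics.camera_model('wrist'); b=optics.snapshot('scene'); t=optics.snapshot('top')
for n,im in(('w',a),('s',b),('t',t)): print(n,[(cv2.boundingRect(c)) for c in blobs(im,(60,60,25),(90,255,255),10)])
print(np.round(proj(m,np.array([427.8,-313,69.]),fish=True)), np.round(proj(m,np.array([427.8,-313,3.]),fish=True)))
for z in (10,40,80,130,180):
    print(z,[cv2.cvtColor(t,cv2.COLOR_BGR2HSV)[tuple(np.round(proj(optics.camera_model('top'),M-AX*(247-z)+o*JY-20*JX)).astype(int)[::-1])].tolist() for o in(-15,0,15)])
```

```text
t 25.07 s 24.5 jx -184.7 lateral(+y) -8.2 az 0.074 F [-0.1 -0.1 -0.2] gw 0.465
[ 427.86750544 -313.23746643  150.43246191]
w [(240, 172, 23, 39)]
s [(253, 237, 9, 27), (132, 129, 18, 16), (86, 188, 16, 9), (8, 185, 19, 12), (133, 0, 6, 5)]
t [(0, 32, 41, 49)]
[251. 202.] [251. 182.]
10 [[12, 104, 137], [69, 21, 122], [80, 10, 154]]
40 [[14, 223, 161], [13, 152, 124], [69, 11, 156]]
80 [[10, 179, 100], [13, 234, 131], [35, 14, 113]]
130 [[94, 22, 80], [95, 18, 84], [14, 231, 157]]
180 [[12, 68, 82], [30, 16, 78], [14, 230, 145]]
```

Request:
servo_tool(xyz=[[0,0,1.5],[0,0,2.5],[0,0,2.5],[0,0,2.2],[0,0,1.4],[0,0,0.55],[0,0,0]], yaw=[0,0,0,0,0,0,0])

```text
time: 26.1
eef_pos: [427.8, -313.4, 43.8]
eef_rot: [0.0, 0.999, 0.037, 0.0]
contact_force: [0.1, -0.6, -0.1]
grip_width: 0.47
finger_force: 0.0
```

Request:
servo_tool(xyz=[[0,0,0],[0,0,0],[0,0,0],[0,0,0]], yaw=[0,0,0,0], fingers=1.0, force=20)

```text
time: 26.6
eef_pos: [428.3, -313.8, 44.6]
eef_rot: [0.001, 0.999, 0.037, 0.001]
contact_force: [-0.0, 0.3, 5.2]
grip_width: 0.223
finger_force: 20.9
```

Request:
servo_tool(xyz=[[0,0,0],[-0.4,0,-0.02],[-0.4,0,-0.02],[-0.4,0,0.02],[-0.4,0,0.04],[0,0,0]], yaw=[0,0,0,0,0,0])

```text
time: 27.35
eef_pos: [413.5, -314.9, 44.6]
eef_rot: [0.001, 0.999, 0.037, 0.002]
contact_force: [3.8, 0.4, 6.5]
grip_width: 0.211
finger_force: 20.3
```

Request:
servo_tool(xyz=[[-0.4,0,0.06],[-0.4,0,0.08],[-0.4,0,0.1],[-0.4,0,0.12],[0,0,0]], yaw=[0,0,0,0,0])

```text
time: 27.98
eef_pos: [397.2, -316.2, 41.5]
eef_rot: [0.001, 0.999, 0.037, 0.002]
contact_force: [1.7, 1.6, 10.3]
grip_width: 0.207
finger_force: 22.4
```

Request:
servo_tool(xyz=[[0,0,0],[0,0,-0.8],[0,0,-2],[0,0,-3],[0,0,-3],[0,0,-3],[0,0,-3],[0,0,-3],[0,0,-3],[0.5,0,-3],[2,-0.5,-2],[3.5,-0.8,-1],[3.2,-0.8,0],[2.5,-0.6,0],[1.5,0,0],[0,0,0],[0,0,0]], yaw=[0,0,0,0,0,0,0,0,0,0,0,0,0,0,0,0,0], force=40)

```text
time: 30.1
eef_pos: [523.9, -280.0, 307.7]
eef_rot: [0.0, 0.999, 0.036, -0.001]
contact_force: [-0.8, -0.1, -1.2]
grip_width: 0.205
finger_force: 41.0
```

Run:
```python
from h import *
where(); cv2.imwrite('pics/t4.png',tiltfit())
```

```text
t 30.1 s 105.8 jx -18.1 lateral(+y) 17.8 az 0.072 F [-0.8 -0.1 -1.2] gw 0.205
rows (181, 282) cols 232 272 tilt 16.7 e 3.3
```

Request:
servo_tool(xyz=[[0.3,0.4,-0.4],[1.0,0.7,-0.6],[1.04,0.68,-0.46],[0,0,0],[0.53,0,0.85],[0.53,0,0.85],[0.53,0,0.85],[0.3,0,0.5],[0,0,0]], yaw=[0,0,0,0,0,0,0,0,0])

```text
time: 31.28
eef_pos: [568.8, -293.3, 291.3]
eef_rot: [-0.0, 0.999, 0.037, -0.001]
contact_force: [-0.9, 0.6, -0.4]
grip_width: 0.202
finger_force: 41.0
```

Run:
```python
from h import *
where(); tiltfit()
```

```text
t 31.27 s 68.8 jx 10.4 lateral(+y) 1.1 az 0.074 F [-0.9  0.6 -0.4] gw 0.202
rows (181, 283) cols 232 272 tilt 17.2 e 3.7
```

Request:
servo_tool(xyz=[[0.42,0.05,0.68],[0.42,0.05,0.68],[0.42,0,0.68],[0,0,0]], yaw=[0,0,0,0])

```text
time: 31.82
eef_pos: [581.4, -293.3, 270.6]
eef_rot: [-0.0, 0.999, 0.037, -0.001]
contact_force: [-0.3, -0.1, 0.1]
grip_width: 0.206
finger_force: 41.0
```

Request:
servo_tool(xyz=[[0.3,0,0.5],[0.28,0,0.48],[0,0,0]], yaw=[0,0,0])

```text
time: 32.2
eef_pos: [587.2, -293.0, 261.3]
eef_rot: [-0.0, 0.999, 0.037, -0.0]
contact_force: [-1.0, 0.2, -0.4]
grip_width: 0.205
finger_force: 41.0
```

Request:
servo_tool(xyz=[[0.12,0,0.26],[0.1,0,0.26],[0,0,0]], yaw=[0,0,0])

```text
time: 32.58
eef_pos: [589.4, -293.1, 256.5]
eef_rot: [-0.0, 0.999, 0.037, -0.0]
contact_force: [-0.2, 0.2, -0.1]
grip_width: 0.207
finger_force: 41.0
```

Run:
```python
from h import *
where()
```

```text
t 32.58 s 28.3 jx 9.3 lateral(+y) -0.2 az 0.074 F [-0.2  0.2 -0.1] gw 0.207
```

Request:
servo_tool(xyz=[[0.06,0,0.2],[0.05,0,0.2],[0,0,0]], yaw=[0,0,0])

```text
time: 32.95
eef_pos: [590.4, -293.0, 252.5]
eef_rot: [-0.0, 0.999, 0.037, -0.0]
contact_force: [0.2, 0.2, -0.3]
grip_width: 0.204
finger_force: 41.0
```

Request:
servo_tool(xyz=[[0,0,0],[0,0,0],[0,0,0],[0,0,0],[0,0,0]], yaw=[0,0,0,0,0], fingers=4.0)

```text
time: 33.58
eef_pos: [590.5, -293.1, 252.7]
eef_rot: [0.0, 0.999, 0.037, 0.0]
contact_force: [0.0, 0.6, -0.5]
grip_width: 0.47
finger_force: 0.0
```

Request:
servo_tool(xyz=[[-0.3,0,-0.5],[-0.8,0,-1.25],[-1.1,0,-1.7],[-1.1,0,-1.7],[-0.9,0,-1.45],[-3,1,-0.5],[-4,3,0],[-4,4,0],[-3,4,0],[0,2,0],[0,0,0]], yaw=[0,0,0,0,0,0,0,0,0,0,0])

```text
time: 34.95
eef_pos: [419.2, -446.9, 323.8]
eef_rot: [-0.0, 0.999, 0.036, 0.0]
contact_force: [0.0, 0.1, -0.6]
grip_width: 0.468
finger_force: 0.0
```

Run:
```python
from h import *
where()
b=optics.snapshot('scene'); t=optics.snapshot('top')
for n,im in(('s',b),('t',t)): print(n,[(cv2.boundingRect(c)) for c in blobs(im,(60,60,25),(90,255,255),8)],[(cv2.boundingRect(c)) for c in blobs(im,(130,50,25),(170,255,255),8)])
a=cv2.resize(b[120:300,215:335],None,fx=3.1,fy=3.1,interpolation=cv2.INTER_CUBIC); c=cv2.resize(t[95:285,205:325],None,fx=3.1,fy=3.1,interpolation=cv2.INTER_CUBIC)
o=np.zeros((600,770,3),np.uint8); o[:a.shape[0],:a.shape[1]]=a; o[:c.shape[0],390:390+c.shape[1]]=c; cv2.imwrite('pics/fin.png',o)
```

```text
t 34.95 s 181.5 jx -108.6 lateral(+y) -140.8 az 0.072 F [ 0.   0.1 -0.6] gw 0.468
s [(132, 129, 18, 16), (86, 188, 16, 9), (9, 186, 18, 11), (133, 0, 6, 5)] []
t [(0, 32, 41, 49), (263, 132, 8, 8)] []
```

View pics/fin.png

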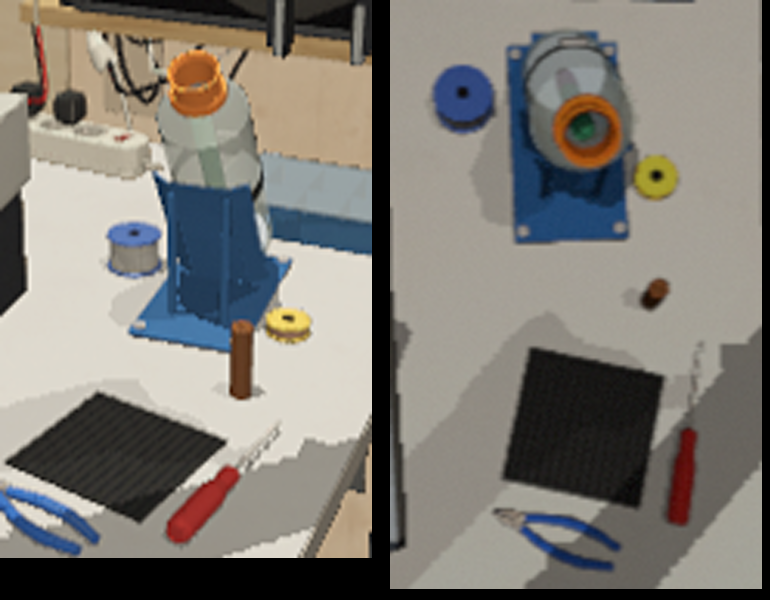

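All three cells are in the jar, with the mat empty and the tools and decoy in place. Green tint shows in the upper body at crop (210,150). I'll check numerically that the uppermost cell is below the neck.

Run:
```python
from h import *
ms=optics.camera_model('scene'); s=optics.snapshot('scene').astype(int); s0=cv2.imread('pics/scene0.png').astype(int)
d=(s[...,1]-s[...,2])-(s0[...,1]-s0[...,2])
k=(d>6).astype(np.uint8); k[:, :255]=0; k[:,305:]=0; k[:135]=0; k[215:]=0
k=cv2.morphologyEx(k,cv2.MORPH_OPEN,np.ones((2,2),np.uint8)); ys,xs=np.nonzero(k)
for y in sorted(set(ys)): print(y,xs[ys==y].min(),xs[ys==y].max(),end=' | ')
for z in(247,215,195,150,130,100,60,5): print('\n',z,np.round(proj(ms,M-AX*(247-z)-25*JX)),np.round(proj(ms,M-AX*(247-z))),np.round(proj(ms,M-AX*(247-z)+25*JX)),end='')
mt=optics.camera_model('top')
for z in(215,200,180,150,130): 
    o,r=ray(mt,(266.5,135.5)); kk=((M-AX*(247-z)-o)@AX)/(r@AX); P=o+kk*r-(M-AX*(247-z)); print('\ntop ray at z',z,'jx,jy',round(P@JX,1),round(P@JY,1),'8px=mm',round(8*kk/356,1),end='')
```

```text
136 303 305 | 137 303 305 | 138 303 305 | 158 279 283 | 159 278 283 | 160 278 283 | 161 278 283 | 162 278 284 | 163 278 284 | 164 279 284 | 165 279 284 | 166 279 285 | 167 279 285 | 168 280 285 | 169 280 285 | 170 280 286 | 171 280 286 | 172 280 286 | 173 281 286 | 174 281 286 | 175 281 287 | 176 281 287 | 177 282 287 | 178 282 287 | 179 282 287 | 180 282 288 | 181 283 288 | 
 247 [274. 149.] [277. 142.] [279. 134.]
 215 [276. 158.] [279. 150.] [281. 143.]
 195 [277. 162.] [280. 155.] [282. 148.]
 150 [280. 173.] [282. 166.] [285. 158.]
 130 [281. 177.] [283. 170.] [286. 163.]
 100 [282. 184.] [285. 176.] [287. 169.]
 60 [284. 192.] [287. 185.] [289. 178.]
 5 [287. 202.] [289. 195.] [291. 189.]
top ray at z 215 jx,jy -1.9 2.0 8px=mm 18.1
top ray at z 200 jx,jy -5.5 0.8 8px=mm 18.5
top ray at z 180 jx,jy -10.2 -0.8 8px=mm 19.0
top ray at z 150 jx,jy -17.4 -3.2 8px=mm 19.7
top ray at z 130 jx,jy -22.1 -4.8 8px=mm 20.1
```

The tint starts at the collar's lower edge, so I can't tell from this how deep the last cell sits. I'll look down the mouth with the wrist camera from two positions and triangulate the cell's end.

Request:
servo_tool(xyz=[[0.7,-1.5,0.8],[1.2,-2.6,1.3],[1.3,-2.9,1.5],[1.3,-2.9,1.5],[1.3,-2.9,1.5],[0.7,-1.5,0.8],[0,0,0]], yaw=[0,0,0,0,0,0,0])

```text
time: 35.98
eef_pos: [474.1, -296.6, 249.3]
eef_rot: [-0.0, 0.999, 0.039, -0.0]
contact_force: [0.4, 0.6, 0.3]
grip_width: 0.464
finger_force: 0.0
```

```bash
cat > look.py <<'E'
from h import *
import sys
where(); m=optics.camera_model('wrist'); im=optics.snapshot('wrist'); cv2.imwrite(f'pics/look{sys.argv[1]}.png',im)
print('mouth px',proj(m,M,fish=True).round(1),'root',proj(m,M-32*AX,fish=True).round(1))
for c in blobs(im,(60,60,25),(90,255,255),8):
    x,y,w,h=cv2.boundingRect(c)
    if 150<x<350 and y<160:
        e=cv2.fitEllipse(cv2.convexHull(c)); print('green',(x,y,w,h),np.round(e[0],1),np.round(e[1],1),cv2.contourArea(c)); o,r=ray(m,e[0],True)
        for z in(247,215,195,175,150,130,110,90): 
            Q=M-AX*(247-z); kk=((Q-o)@AX)/(r@AX); P=o+kk*r-Q; print(z,(P@JX).round(1),(P@JY).round(1),'width mm',round(e[1][0]*kk/297,1))
E
python3 look.py 1
```

```text
t 35.98 s 83.2 jx -92.2 lateral(+y) 5.0 az 0.078 F [0.4 0.6 0.3] gw 0.464
mouth px [262.6   9.6] root [261.   -1.9]
green (246, 0, 28, 16) [259.5   2.7] [25.5 27.6] 337.0
247 3.6 1.6 width mm 13.2
215 -2.9 0.8 width mm 16.0
195 -7.0 0.4 width mm 17.8
175 -11.1 -0.1 width mm 19.5
150 -16.2 -0.7 width mm 21.7
130 -20.3 -1.1 width mm 23.5
110 -24.4 -1.6 width mm 25.2
90 -28.5 -2.1 width mm 27.0
```

Request:
servo_tool(xyz=[[0.8,0,-0.2],[1.5,0,-0.3],[1.5,0,-0.3],[0.8,0,-0.2],[0,0,0]], yaw=[0,0,0,0,0])

```text
time: 36.65
eef_pos: [520.4, -295.0, 259.7]
eef_rot: [-0.0, 0.999, 0.037, 0.0]
contact_force: [-0.8, 0.6, -0.2]
grip_width: 0.468
finger_force: 0.0
```

```bash
python3 look.py 2
```

```text
t 36.65 s 67.6 jx -47.4 lateral(+y) 3.1 az 0.075 F [-0.8  0.6 -0.2] gw 0.468
mouth px [257.6 100.6] root [256.7  74.5]
green (243, 70, 27, 15) [256.   76.5] [14.9 26.9] 274.5
247 14.1 0.9 width mm 7.5
215 -1.4 0.4 width mm 9.3
195 -11.0 0.1 width mm 10.4
175 -20.6 -0.2 width mm 11.5
150 -32.7 -0.6 width mm 12.9
130 -42.3 -0.9 width mm 14.0
110 -52.0 -1.2 width mm 15.1
90 -61.6 -1.5 width mm 16.2
```

The uppermost cell's end is at about z 203–205 on the jar's axis. That matches three cells stacked on the base (5 + 3×66 = 203 mm) and is below the neck root at 215. The arm is clear, so I'm handing in.

```bash
python3 -c "
from cell import arm
print(arm.job_done())"
```

```text
the job is handed in; nothing more can be done
None
```

All three cells went end first through the neck into the jar and the job is handed in: camera measurement puts the last cell's top about 10 mm below the neck root, consistent with the three stacked end to end, and the tools, brown decoy and other things look undisturbed.

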